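# Clear the larder gate, work its sagging bolt free and hold it ajar

## Robot

A 6-joint arm with a two-finger parallel gripper is mounted at the origin on the work surface. World frame = base frame: x ahead of the robot, y to its left, z up, the work surface at z = 0. Lengths are in m, angles in degrees, forces in N, time in s.
With the tool pointing down it reaches from about 0.325 to 0.85 m from the base axis. Payload 4.4 kg.
Tool frame: the origin (TCP) lies between the finger pads; the fingertips stand 25 mm ahead of it and the grasp point (between the pads) lies 6 mm ahead of it; z points along the fingers, y is the line along which they close (so a half turn about z gives the same grasp; the last joint's range is limited). The gripper opens to 94 mm and grips with 3 to 60 N. Pads are 16 mm wide; open, the fingers measure 119 mm over their backs; the gripper's body (75 mm by 177 mm) begins 78 mm behind the grasp point.
Start: joints at [-84.712, 11.837, 88.321, -0, 79.842, -8.623], TCP at [0.138, -0.558, 0.23] pointing down, gripper open.
Joint ranges: [-156.59, 156.59], [-49.26, 127.26], [12.9, 141.05], [-63.56, 243.56], [4.71, 150.69], [-161.64, 161.64]. Speed limits (degrees/s): [159.86, 159.86, 180, 180, 180, 180].

## Interface

Orientations are given as [roll, pitch, yaw] about the fixed x, y, z axes, in that order (R = Rz(yaw) Ry(pitch) Rx(roll)).
In Python, from cell import sensors, viewer, order gives the robot as it stands.
- The arm moves only by the tool play_rows, never from a script. Its argument "targets" is a list of rows, each a list of 3 entries, a list of its own where there are three numbers: the opening, from 0 (shut) to 1 (fully open), then the shift along the world's x, y, z in m, then the turn about the world's z in rad. A call has 1 to 20 rows; each row shifts and turns the commanded pose from where the row before left it; what a row does not reach is not made up. A row lasts 1/12 s, in which the tool goes at most 41.7 mm and 7.16 degrees, less where a joint would pass 70% of its speed; a pose out of reach is approached as far as the arm can. A call with a gripper value outside its range is refused whole. The fingers move at their own pace and stop on an object; "squeeze" is the grip in N (left out, the last holds). Time passes only in rows, so rows that do not move let the fingers close. It gives the time, the measured TCP pose, the force, the opening and the grip force at its end, in the units of the state.
- sensors.get_obs(): the state, without advancing time (a new reading comes with each control period).
- viewer.grab_frame(name): name is "side" or "top"; returns the picture (480x640x3 uint8, red, green, blue); there is no depth.
- viewer.camera_model(name): a dict with "vertical_fov" (degrees; the focal length in pixels is half the picture's height over the tangent of half this angle, whatever the lens; pixels are square), "cx", "cy" (the principal point, pixels), "k1" (the pictures are not rectified: a ray, as slopes to the right and down, at radius r is drawn at 1 + k1 r^2 times it, then the intrinsics apply), "eye" and "orientation" of the camera in the world. Camera axes: x right, y up, looking along -z (the intrinsics and any distortion apply to the point x, -y, -z); pixel columns grow to the right and rows downward; lengths in m; the calibration is good to about 2 mm. A picture is of the moment at which its call begins. camera_model takes no time and is no camera call.
- order.close_job(): hands the job in; it is judged then, once.
The state is a dict: "time_s": time; "qpos": joint angles; "joint_vel": joint speeds; "effort": joint torques, N m; "tool_pos": TCP position; "ee_rot": TCP orientation; "contact_force": force on the tool from outside, world axes, zero at the start; "ft_torque": the same for the moment, N m; "gripper_width": opening from 0.0 (shut) to 1.0 (fully open); "gripper_force": force on a finger pad.
Only numpy, scipy, OpenCV 4.12 (cv2) and the standard library are available. Lean on these libraries where they do the work, as an engineer would, in place of code of your own. Each camera call takes 0.05 s, during which the arm holds its last target. There are 200 camera calls.

## Task

The butter is wanted: first pick up the loose stoneware coaster lying in the way of the oak crate's gate and put it away by its hole on the coaster post, down on the coaster already there. Then take the bolt's black knob, lift the sagging bolt so its end collar clears the bent keeper while you pull it back, draw it right out, and swing the gate towards the robot to about 25 degrees open. A spring would shut the gate, so finish while still holding it still there with the fingers, and leave the other kitchenware where it is.

Things in the scene. Friction and masses are not known exactly. Their poses are not given: they have to be found in the camera images.
- crate: Open-topped oak crate, fixed, 245 mm deep, side walls 93 mm, back wall 62 mm high, butter dish inside. Origin on the counter under the middle plane of its front; x points into the crate away from the robot, y along the front to the hinge side, z up. The gate is its front, between the hinge post (y 120 to 154 mm) and the keeper post (y -163 to -118), both 130 mm tall.
- keeper_lip (a point): middle of the top edge of the brass keeper's bent-up lip on the keeper post: in the crate's frame x 0, y -131, z 140 mm. The lip is 6 mm thick (along y) and stands 10 mm up across the bolt's way. Before it the keeper has a front cheek plate (crate x -23 to -18, y -162 to -126, up to z 180) that keeps the bolt's collar, and so the gate, from swinging out.
- gate: Slatted oak gate with all it carries (bolt included), 20 mm thick, top at z 130, lower edge 8 mm above the counter. Origin on the hinge axis at counter height, in the crate's frame at x 0, y 115 mm. Its y axis points along the gate from the free edge to the hinge; the gate reaches from y -225 to -8. Two brass straps on its top edge (its y -199 and -85, 8 mm wide) reach to z 174.
- gate_hinge (a point): point on the vertical hinge axis of the gate, 130 mm above the counter (the gate's top)
- gate_edge (a point): middle of the top of the gate's free edge, 225 mm from the hinge axis, 130 mm up
- gate_swing (a joint): gate angle in rad: 0 shut, grows as the free edge swings out towards the robot (clockwise from above), up to 1.2. A spring shuts it: about 0.15 Nm when shut, 0.26 Nm at 25 degrees (about 2 N at the drawn knob).
- bolt: Steel barrel bolt, 0.25 kg, in two loose straps on top of the gate; it slides and lifts only. Rod 10 mm thick, axis 147 mm above the counter while sagged; end collar 30 mm across, 8 mm thick, 87 to 95 mm from the knob axis on the keeper side. Origin on the rod axis under the knob; y along the rod to the hinge, the way it is pulled. Sagged, the collar is 8 mm too low to pass the lip.
- bolt_knob (a point): grip point on the axis of the bolt's upright black knob (22 mm thick, round, 50 mm tall), 20 mm below its top. Bolt undrawn: in the crate's frame at x 0, y -55, z 202 (top of knob z 222). The knob rises with the bolt.
- bolt_draw (a joint): m the bolt is drawn towards the hinge: 0 fully home (starts 0 to 0.005), the collar meets the lip at 0.008 unless lifted, is past it at 0.022, clear of the cheek at 0.024, stop at 0.045. Sliding friction about 1 N.
- bolt_lift (a joint): m the bolt is lifted in its straps: 0 sagged, stop at 0.016; to pass the lip lift it 11 to 14 mm; it falls back when let go
- coaster: Loose off-white stoneware ring coaster lying flat before the gate, 66 mm across, hole 26 mm, 14 mm thick, about 0.1 kg. Origin at the middle of its underside, z up.
- stand: Fixed coaster post: dark wooden base 90 mm across and 12 mm high, on it one off-white coaster (66 mm across, its top at 26 mm), through it an upright post 14 mm thick with a round top, 85 mm above the counter. Stands left or right, the blue mug on the other side. Origin at the middle of the base's underside.
- stand_seat (a point): on the post's axis, 26 mm above the counter: where the middle of the coaster's underside comes to rest
- butter_dish: off-white stoneware butter dish with knobbed lid in the crate, 105 x 190 mm, 93 mm high; origin under its middle; leave alone
- mug: blue mug, 80 mm across, 90 mm high, handle on its y side; origin under its middle; leave alone
- pepper_mill: dark wooden pepper mill, 56 mm across, 165 mm high; origin under its middle; leave alone
- oil_bottle: green glass bottle, 64 mm across, 200 mm high; origin under its middle; leave alone
- bowl: off-white bowl, 130 mm across, 55 mm high; origin under its middle; leave alone
- jam_jar: amber jar with brass lid, 68 mm across, 90 mm high; origin under its middle; leave alone
Mind the look-alikes: they are no part of the job. What is shaped like the stand but green or purple is not meant.

How it is judged:
By the outcome, as a careful person would: the job done as asked, in the order asked, and still so for the second after the job is handed in, while the arm keeps its last pose, push and grip.
It also fails if it takes over 59 s, if anything falls off the work surface, if the arm or the gripper's body presses on something with over 40 N, if the wrist force passes 120 N, or if a joint passes its speed limit or range.

## Working session

There is one attempt and no reset: what is moved stays moved. The work goes in short steps, Python scripts to look and compute and a tool call to move; the robot and the scene stay as the last step left them, time stands still between calls to the robot, and variables do not carry over. Pictures are saved under pics/ and viewed, at most 10 in all, crops included, and the job is handed in when it is done.

Besides the shell and the picture viewer there is one more tool, called after "Call:" by a JSON object that holds its "op" and its "data". play_rows: Moves the arm, as the interface text tells. Its arguments: {"type":"object","properties":{"targets":{"type":"array"},"squeeze":{"type":"number"}},"required":["targets"]}

```bash
mkdir -p pics; cat > h.py <<'E'
import numpy as np, cv2
from scipy.spatial.transform import Rotation as R
from cell import sensors, viewer, order
def cam(n):
    m=viewer.camera_model(n); f=240/np.tan(np.radians(m["vertical_fov"])/2)
    o=np.array(m["orientation"],float)
    M=o if o.shape==(3,3) else R.from_euler('xyz',o,degrees=True).as_matrix()
    return m,f,M,np.array(m["eye"])
def ray(n,u,v):
    m,f,M,e=cam(n); x=(u-m["cx"])/f; y=(v-m["cy"])/f; a,b=x,y
    for _ in range(30):
        s=1+m["k1"]*(a*a+b*b); a,b=x/s,y/s
    d=M@np.array([a,-b,-1]); return e,d/np.linalg.norm(d)
def onz(n,u,v,z):
    e,d=ray(n,u,v); return e+d*(z-e[2])/d[2]
def proj(n,p):
    m,f,M,e=cam(n); q=M.T@(np.array(p)-e); a,b=q[0]/-q[2],-q[1]/-q[2]
    s=1+m["k1"]*(a*a+b*b); return m["cx"]+f*a*s,m["cy"]+f*b*s
def tri(p1,p2):
    (e1,d1),(e2,d2)=ray("top",*p1),ray("side",*p2)
    A=np.stack([d1,-d2],1); t=np.linalg.lstsq(A,e2-e1,rcond=None)[0]
    a,b=e1+t[0]*d1,e2+t[1]*d2; return (a+b)/2,np.linalg.norm(a-b)
def grab(n,f):
    i=viewer.grab_frame(n)[:,:,::-1].copy(); cv2.imwrite("pics/"+f,i); return i
E
python3 - <<'E'
from h import *
for n in("top","side"): grab(n,n+"0.png"); print(viewer.camera_model(n))
print(sensors.get_obs())
E
```

```text
{'vertical_fov': 48.22359596740359, 'cx': 310.4690525506571, 'cy': 236.98490607482168, 'k1': 0.003966678661608069, 'eye': array([ 0.27570375, -0.00757706,  1.75585494]), 'orientation': array([  9.94844783,  -0.47671969, -91.41517528])}
{'vertical_fov': 44.36171943763189, 'cx': 326.8135596830854, 'cy': 248.19062139392716, 'k1': 0.037598583380280624, 'eye': array([-0.2819224 ,  0.88710437,  0.93002846]), 'orientation': array([  57.79499917,    1.10931788, -138.24058036])}
{'time_s': 0.1, 'qpos': array([-8.47130966e+01,  1.18797207e+01,  8.83962733e+01,  8.22782217e-05,
        7.98427241e+01, -8.62531627e+00]), 'joint_vel': array([-0.09854405, -0.12549018, -0.08614336, -0.06909611, -0.04108491,
       -0.04381119]), 'effort': array([ 1.51919321e-04, -3.71863675e+01, -2.82292092e+01,  7.00556324e-02,
        3.11531906e-02, -5.77045125e-05]), 'tool_pos': array([ 0.13815332, -0.55745034,  0.2294062 ]), 'ee_rot': array([-1.79882637e+02, -1.78844475e-02,  1.39121868e+01]), 'contact_force': array([-0.69365087, -0.10159204,  0.40019944]), 'ft_torque': array([0.01588421, 0.00701713, 0.00703956]), 'gripper_force': 0.0, 'gripper_width': 0.9995005378139271}
```

View pics/top0.png

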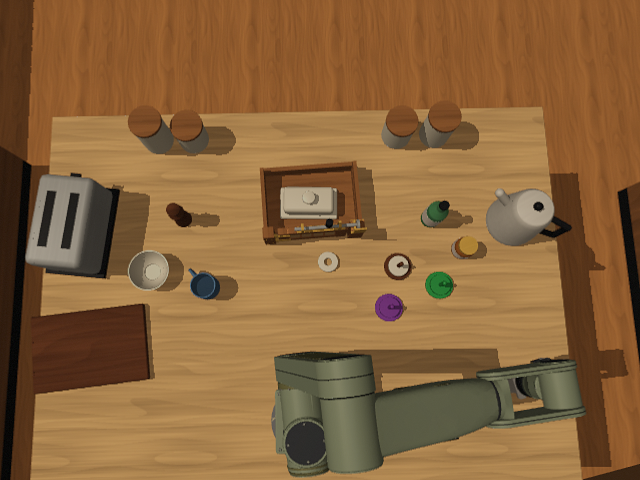

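View pics/side0.png

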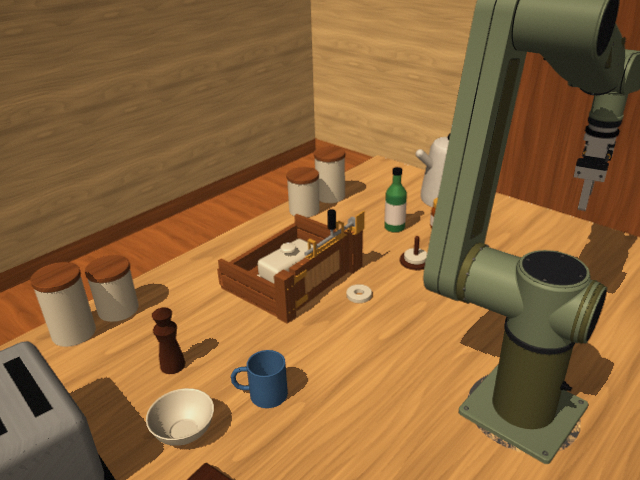

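Top view: the loose coaster is at (328,262) and the dark stand with an off-white coaster at (398,266). The look-alikes are the purple stand (389,307) and the green stand (439,285). Also off-white are the bowl (148,270) and the dish (308,202). The knob is at (329,223) and the side view agrees: coaster (359,294), stand (416,256), knob (332,220). I choose the coaster at (328,262) and the dark stand at (398,266).

```bash
python3 - <<'E'
from h import *
t=cv2.imread("pics/top0.png"); s=cv2.imread("pics/side0.png")
a=cv2.resize(t[200:300,255:430],None,fx=4.5,fy=4.5,interpolation=cv2.INTER_CUBIC)[:, :790]
b=cv2.resize(s[180:330,210:460],None,fx=2.4,fy=2.4,interpolation=cv2.INTER_CUBIC)
cv2.imwrite("pics/ca.png",a); 
b=cv2.resize(s[190:320,270:450],None,fx=4.4,fy=4.4,interpolation=cv2.INTER_CUBIC); cv2.imwrite("pics/cb.png",b)
def blob(im,x0,y0,x1,y1,lo,hi):
    hsv=cv2.cvtColor(im,cv2.COLOR_BGR2HSV)[y0:y1,x0:x1]; m=cv2.inRange(hsv,lo,hi)
    n,l,st,c=cv2.connectedComponentsWithStats(m)
    return [(c[i]+[x0,y0],st[i]) for i in range(1,n) if st[i][4]>15]
W=((0,0,130),(179,75,255))
for r in blob(t,310,245,345,280,*W)+blob(t,380,248,416,284,*W): print(r, onz("top",*r[0],.014),onz("top",*r[0],.026))
for r in blob(s,340,280,380,308,*W)+blob(s,398,235,432,275,*W): print(r, onz("side",*r[0],.014),onz("side",*r[0],.026))
E
```

```text
(array([327.55769231, 261.46923077]), array([  8,   7,  20,  20, 260], dtype=int32)) [ 0.4981564  -0.08351462  0.014     ] [ 0.49662387 -0.08299147  0.026     ]
(array([397.38602941, 265.54044118]), array([  8,   8,  20,  20, 272], dtype=int32)) [ 0.47935645 -0.31155818  0.014     ] [ 0.47795344 -0.30946399  0.026     ]
(array([358.90430622, 291.97607656]), array([  8,   5,  23,  15, 209], dtype=int32)) [ 0.49334994 -0.08021206  0.014     ] [ 0.48319385 -0.06754019  0.026     ]
(array([414.56666667, 255.70666667]), array([  7,  14,  21,  14, 150], dtype=int32)) [ 0.48200052 -0.31679746  0.014     ] [ 0.47199311 -0.30102631  0.026     ]
```

View pics/ca.png

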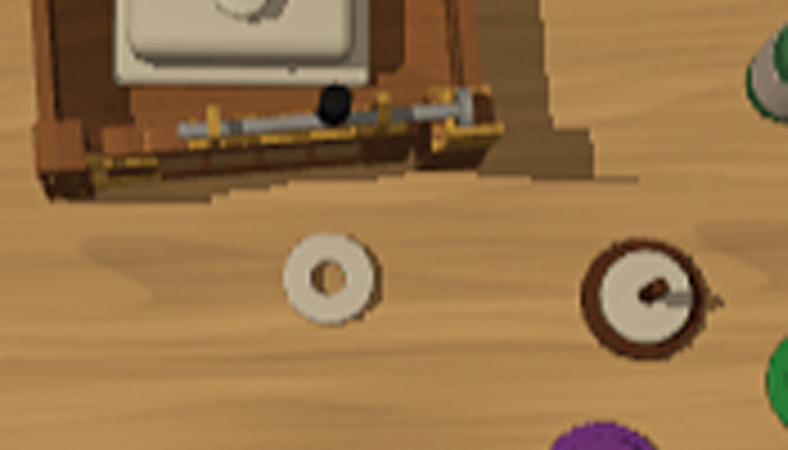

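View pics/cb.png

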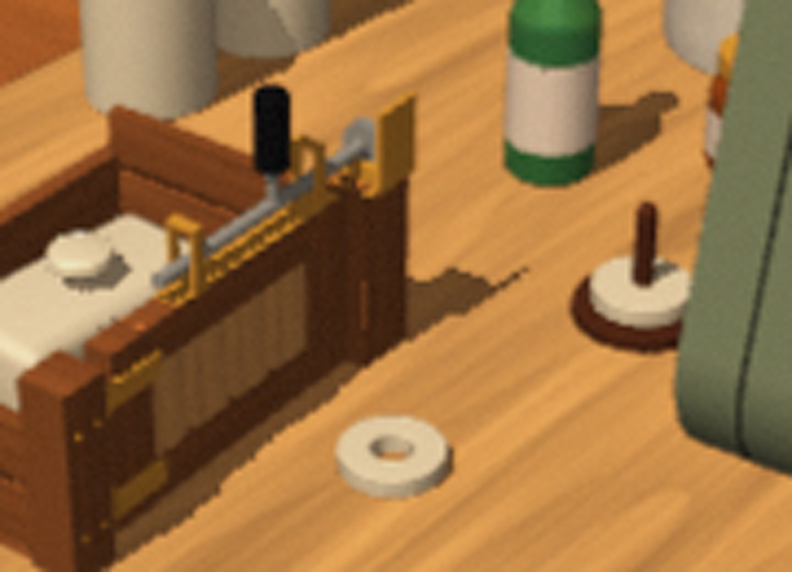

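The crops confirm it: the loose ring is in front of the gate and the dark stand has a brown post, with its tip at top (401,264) and side (417,237). The knob top is at top (330,222) and side (332,211). The rod runs from top (296,229) to (358,224).

```bash
python3 - <<'E'
from h import *
t=cv2.imread("pics/top0.png"); s=cv2.imread("pics/side0.png")
print("post tip",tri((401.2,263.6),(417,236.6)))
def dark(im,x0,y0,x1,y1):
    m=(im[y0:y1,x0:x1].max(2)<45).astype(np.uint8); n,l,st,c=cv2.connectedComponentsWithStats(m)
    i=1+st[1:,4].argmax(); return c[i]+[x0,y0],st[i][:5]+[x0,y0,0,0,0]
kt,ks=dark(t,318,212,342,232),dark(s,322,205,342,232); print(kt,ks)
print("knob mid",tri(kt[0],ks[0]))
a=onz("top",295.7,229.1,.147); b=onz("top",357.9,224,.147); print("rod",a,b,np.degrees(np.arctan2(-(a-b)[0],(a-b)[1])),np.linalg.norm(a-b))
a=onz("side",270+158/4.4,190+276/4.4,.147); b=onz("side",270+358/4.4,190+148/4.4,.147); print("rod side",a,b,np.degrees(np.arctan2(-(a-b)[0],(a-b)[1])))
E
```

```text
post tip (array([ 0.4766889 , -0.31248914,  0.08157604]), np.float64(0.0014599574540994096))
(array([329., 223.]), array([326, 219,   7,   9,  55])) (array([331.4527027 , 219.19594595]), array([328, 210,   8,  20, 148]))
knob mid (array([ 0.58923704, -0.08381965,  0.19548151]), np.float64(0.0015345395528170685))
rod [0.58297256 0.01655207 0.147     ] [ 0.59446117 -0.17409688  0.147     ] 3.448502734774367 0.1909947870573008
rod side [0.58308066 0.01855448 0.147     ] [ 0.58917579 -0.16418053  0.147     ] 1.910394473359882
```

Call:
{"op": "play_rows", "data": {"targets": [[1,[0.0225,0.0297,-0.005],-0.0115],[1,[0.0225,0.0297,-0.005],-0.0115],[1,[0.0225,0.0297,-0.005],-0.0115],[1,[0.0225,0.0297,-0.005],-0.0115],[1,[0.0225,0.0297,-0.005],-0.0115],[1,[0.0225,0.0297,-0.005],-0.0115],[1,[0.0225,0.0297,-0.005],-0.0115],[1,[0.0225,0.0297,-0.005],-0.0115],[1,[0.0225,0.0297,-0.005],-0.0115],[1,[0.0225,0.0297,-0.005],-0.0115],[1,[0.0225,0.0297,-0.005],-0.0115],[1,[0.0225,0.0297,-0.005],-0.0115],[1,[0.0225,0.0297,-0.005],-0.0115],[1,[0.0225,0.0297,-0.005],-0.0115],[1,[0.0225,0.0297,-0.005],-0.0115],[1,[0.0225,0.0297,-0.005],-0.0115],[1,[0,0,0],0],[1,[0,0,0],0]], "squeeze": 20}}

```text
time_s: 1.6
tool_pos: [0.4982, -0.0812, 0.1496]
ee_rot: [-180.0, 0.1, 3.6]
contact_force: [-0.1, -0.1, -0.8]
gripper_width: 1.0
gripper_force: 0.0
```

Lower to z 0.029 (tips at 4 mm) and close.

Call:
{"op": "play_rows", "data": {"targets": [[1,[0,-0.002,-0.03],0],[1,[0,0,-0.03],0],[1,[0,0,-0.025],0],[1,[0,0,-0.02],0],[1,[0,0,-0.01],0],[1,[0,0,-0.006],0],[1,[0,0,0],0],[0.4,[0,0,0],0],[0.4,[0,0,0],0],[0.4,[0,0,0],0],[0.4,[0,0,0],0],[0.4,[0,0,0],0],[0.4,[0,0,0],0]], "squeeze": 20}}

```text
time_s: 2.68
tool_pos: [0.499, -0.085, 0.0304]
ee_rot: [180.0, -0.1, 3.4]
contact_force: [-0.6, 1.2, 4.4]
gripper_width: 0.701
gripper_force: 20.0
```

Call:
{"op": "play_rows", "data": {"targets": [[0.4,[0,0,0.02],0],[0.4,[0,0,0.035],0],[0.4,[0,0,0.035],0],[0.4,[0,0,0.03],0],[0.4,[-0.002,-0.021,0],0],[0.4,[-0.002,-0.022,0],0],[0.4,[-0.002,-0.023,0],0],[0.4,[-0.002,-0.023,0],0],[0.4,[-0.002,-0.023,0],0],[0.4,[-0.002,-0.023,0],0],[0.4,[-0.002,-0.023,0],0],[0.4,[-0.002,-0.023,0],0],[0.4,[-0.002,-0.023,0],0],[0.4,[-0.003,-0.022,0],0],[0.4,[0,0,-0.01],0],[0.4,[0,0,0],0],[0.4,[0,0,0],0],[0.4,[0,0,0],0]]}}

```text
time_s: 4.18
tool_pos: [0.4769, -0.3095, 0.1388]
ee_rot: [-179.9, 0.1, 3.4]
contact_force: [-0.0, 0.0, -1.5]
gripper_width: 0.702
gripper_force: 20.0
```

```bash
python3 - <<'E'
from h import *
t=grab("top","top1.png"); s=grab("side","side1.png")
print(sensors.get_obs()["tool_pos"])
a=cv2.resize(s[170:290,350:480],None,fx=4,fy=4); b=cv2.resize(t[220:300,365:435],None,fx=4,fy=4)
c=np.zeros((480,800,3),np.uint8); c[:480,:520]=a; c[:320,520:800]=b; cv2.imwrite("pics/c1.png",c)
E
```

```text
[ 0.47743483 -0.30984131  0.13948952]
```

View pics/c1.png

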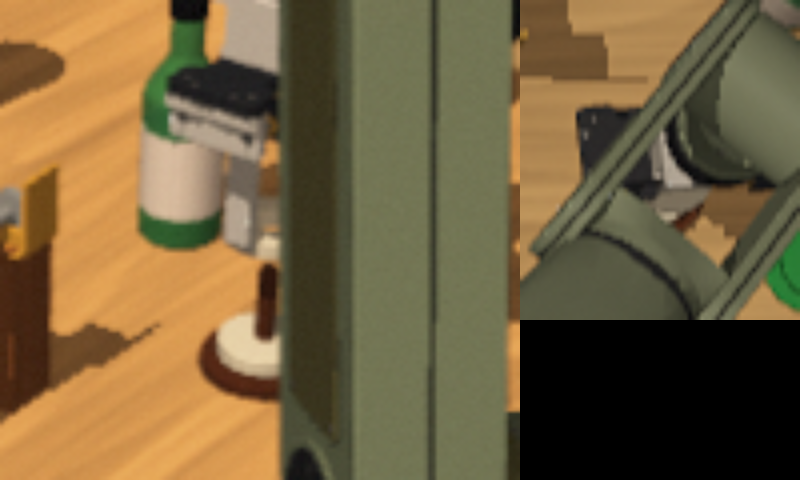

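The side view shows the held coaster's edge just above and around the post line, post tip at crop (267,268). Most of the rest is hidden by the arm, so I lower with force checks.

Call:
{"op": "play_rows", "data": {"targets": [[0.4,[0,-0.0025,-0.01],0],[0.4,[0,0,-0.01],0],[0.4,[0,0,-0.01],0],[0.4,[0,0,-0.01],0],[0.4,[0,0,-0.01],0],[0.4,[0,0,-0.006],0],[0.4,[0,0,0],0],[0.4,[0,0,0],0]]}}

```text
time_s: 4.95
tool_pos: [0.4769, -0.3132, 0.0827]
ee_rot: [-179.9, 0.1, 3.4]
contact_force: [0.7, 0.2, -1.6]
gripper_width: 0.704
gripper_force: 20.0
```

Call:
{"op": "play_rows", "data": {"targets": [[0.4,[0,0,-0.01],0],[0.4,[0,0,-0.008],0],[0.4,[0,0,-0.006],0],[0.4,[0,0,-0.002],0],[0.4,[0,0,0],0],[0.4,[0,0,0],0]]}}

```text
time_s: 5.45
tool_pos: [0.4773, -0.3134, 0.0573]
ee_rot: [-180.0, -0.0, 3.4]
contact_force: [0.7, 0.0, -0.9]
gripper_width: 0.701
gripper_force: 20.0
```

Call:
{"op": "play_rows", "data": {"targets": [[0.4,[0,0,-0.002],0],[0.4,[0,0,0],0],[1,[0,0,0],0],[1,[0,0,0],0],[1,[0,0,0],0],[1,[0,0,0],0],[1,[0,0,0.02],0],[1,[0,0,0.035],0],[1,[0,0,0.04],0],[1,[0,0,0.04],0],[1,[0,0,0.04],0],[1,[0,0,0.04],0],[1,[0,0,0.03],0],[1,[0,0.04,0],0],[1,[0,0.04,0],0],[1,[0,0.02,0],0],[1,[0,0,0],0]]}}

```text
time_s: 6.87
tool_pos: [0.4772, -0.2098, 0.3009]
ee_rot: [-179.9, -0.0, 3.6]
contact_force: [0.4, 0.6, 0.7]
gripper_width: 1.003
gripper_force: 0.0
```

```bash
python3 - <<'E'
from h import *
t=grab("top","top2.png"); s=grab("side","side2.png")
a=cv2.resize(s[190:320,300:460],None,fx=3,fy=3,interpolation=cv2.INTER_CUBIC); b=cv2.resize(t[200:300,310:415],None,fx=3,fy=3,interpolation=cv2.INTER_CUBIC)
c=np.zeros((400,800,3),np.uint8); c[:390,:480]=a; c[:300,480:795]=b; cv2.imwrite("pics/c2.png",c)
E
```

```text
(no output)
```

View pics/c2.png

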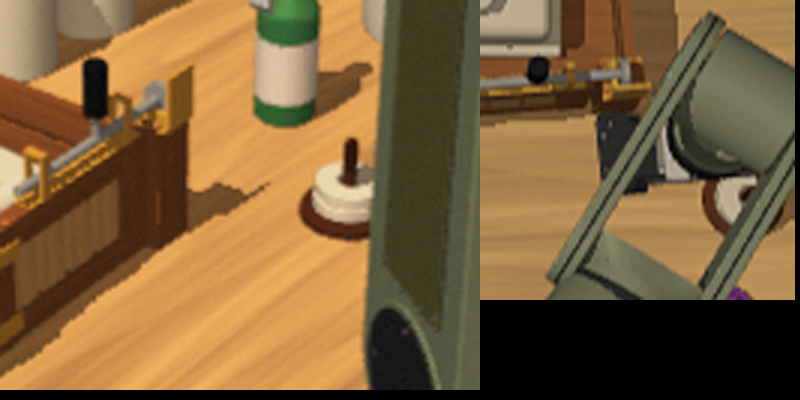

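The crop shows two coasters stacked on the stand with the post through both (crop 350,190), and the gate front is clear. Next is the knob, at (0.589, -0.084).

Call:
{"op": "play_rows", "data": {"targets": [[1,[0.022,0.025,0],0],[1,[0.022,0.025,0],0],[1,[0.022,0.025,0],0],[1,[0.022,0.025,0],0],[1,[0.022,0.025,0],0],[1,[0.002,0.001,-0.02],0],[1,[0,0,-0.025],0],[1,[0,0,-0.025],0],[1,[0,0,-0.015],0],[1,[0,0,-0.008],0],[1,[0,0,0],0],[1,[0,0,0],0]]}}

```text
time_s: 7.97
tool_pos: [0.5896, -0.0885, 0.2074]
ee_rot: [180.0, 0.0, 3.3]
contact_force: [0.9, 0.0, 0.5]
gripper_width: 1.001
gripper_force: 0.0
```

Call:
{"op": "play_rows", "data": {"targets": [[1,[0,0.003,0],0],[0.15,[0,0,0],0],[0.15,[0,0,0],0],[0.15,[0,0,0],0],[0.15,[0,0,0],0],[0.15,[0,0,0],0],[0.15,[0,0,0],0],[0.15,[0,0,0],0],[0.15,[0,0,0],0],[0.15,[0,0,0],0],[0.15,[0,0,0],0]], "squeeze": 35}}

```text
time_s: 8.88
tool_pos: [0.5892, -0.0844, 0.2074]
ee_rot: [-180.0, 0.0, 3.4]
contact_force: [0.1, 0.6, -0.2]
gripper_width: 0.325
gripper_force: 0.0
```

Call:
{"op": "play_rows", "data": {"targets": [[0.1,[0,0,0],0],[0.1,[0,0,0],0],[0.1,[0,0,0],0],[0.1,[0,0,0],0],[0.1,[0,0,0],0]], "squeeze": 35}}

```text
time_s: 9.3
tool_pos: [0.5892, -0.0843, 0.2074]
ee_rot: [-180.0, 0.0, 3.4]
contact_force: [-0.5, 0.7, -0.0]
gripper_width: 0.229
gripper_force: 35.0
```

Call:
{"op": "play_rows", "data": {"targets": [[0.1,[0,0,0.004],0],[0.1,[0,0,0.004],0],[0.1,[0,0,0.0045],0],[0.1,[0,0,0],0],[0.1,[0,0,0],0]]}}

```text
time_s: 9.72
tool_pos: [0.5892, -0.0844, 0.2204]
ee_rot: [180.0, -0.0, 3.4]
contact_force: [-0.2, 0.8, -1.7]
gripper_width: 0.229
gripper_force: 35.0
```

Call:
{"op": "play_rows", "data": {"targets": [[0.1,[-0.0002,0.004,0],0],[0.1,[-0.0002,0.004,0],0],[0.1,[-0.0002,0.004,0],0],[0.1,[-0.0003,0.006,0],0],[0.1,[0,0,0],0],[0.1,[0,0,0],0]]}}

```text
time_s: 10.22
tool_pos: [0.5882, -0.0654, 0.2198]
ee_rot: [-179.9, 0.0, 3.4]
contact_force: [-0.9, 1.2, -1.7]
gripper_width: 0.23
gripper_force: 35.0
```

Call:
{"op": "play_rows", "data": {"targets": [[0.1,[-0.0003,0.005,0],0],[0.1,[-0.0003,0.005,0],0],[0.1,[-0.0003,0.005,0],0],[0.1,[-0.0002,0.004,0],0],[0.1,[-0.0001,0.002,0],0],[0.1,[0,0,0],0],[0.1,[0,0,0],0]]}}

```text
time_s: 10.8
tool_pos: [0.5871, -0.0448, 0.2199]
ee_rot: [-180.0, 0.0, 3.4]
contact_force: [-0.2, 1.5, -2.5]
gripper_width: 0.228
gripper_force: 35.0
```

Call:
{"op": "play_rows", "data": {"targets": [[0.1,[-0.0001,0.002,0],0],[0.1,[0,0.001,0],0],[0.1,[0,0,0],0],[0.1,[0,0,0],0]]}}

```text
time_s: 11.13
tool_pos: [0.5869, -0.0426, 0.2199]
ee_rot: [180.0, 0.0, 3.4]
contact_force: [-0.8, -1.8, -1.7]
gripper_width: 0.229
gripper_force: 35.0
```

Call:
{"op": "play_rows", "data": {"targets": [[0.1,[-0.0056,-0.0002,0],-0.0436],[0.1,[-0.0056,0.0001,0],-0.0436],[0.1,[-0.0056,0.0003,0],-0.0436],[0.1,[0,0,0],0],[0.1,[0,0,0],0]]}}

```text
time_s: 11.55
tool_pos: [0.5707, -0.0426, 0.2203]
ee_rot: [180.0, -0.1, -4.1]
contact_force: [1.4, -1.2, -2.6]
gripper_width: 0.229
gripper_force: 35.0
```

Force is low and the gate is moving with the knob, so I continue.

Call:
{"op": "play_rows", "data": {"targets": [[0.1,[-0.0056,0.0005,0],-0.0436],[0.1,[-0.0055,0.0008,0],-0.0436],[0.1,[-0.0055,0.001,0],-0.0436],[0.1,[-0.0054,0.0013,0],-0.0436],[0.1,[-0.0054,0.0015,0],-0.0436],[0.1,[-0.0053,0.0017,0],-0.0436],[0.1,[-0.0052,0.002,0],-0.0436],[0.1,[0,0,0],0],[0.1,[0,0,0],0],[0.1,[0,0,0],0],[0.1,[0,0,0],0]]}}

```text
time_s: 12.47
tool_pos: [0.533, -0.0341, 0.2202]
ee_rot: [180.0, -0.1, -21.6]
contact_force: [0.8, -3.6, -2.4]
gripper_width: 0.23
gripper_force: 35.0
```

```bash
python3 - <<'E'
from h import *
t=grab("top","top3.png"); s=grab("side","side3.png")
o=sensors.get_obs(); print(o["tool_pos"],o["contact_force"],o["joint_vel"])
a=cv2.resize(s[170:320,230:420],None,fx=2.5,fy=2.5,interpolation=cv2.INTER_CUBIC); b=cv2.resize(t[190:300,250:375],None,fx=2.5,fy=2.5,interpolation=cv2.INTER_CUBIC)
c=np.zeros((400,800,3),np.uint8); c[:375,:475]=a; c[:275,480:792]=b; cv2.imwrite("pics/c3.png",c)
E
```

```text
[ 0.5328372  -0.03409006  0.22012845] [ 0.43800686 -4.49748752 -2.23897897] [ 0.04704825  0.00297592  0.16949005  0.06578097 -0.03145662  0.13947606]
```

View pics/c3.png

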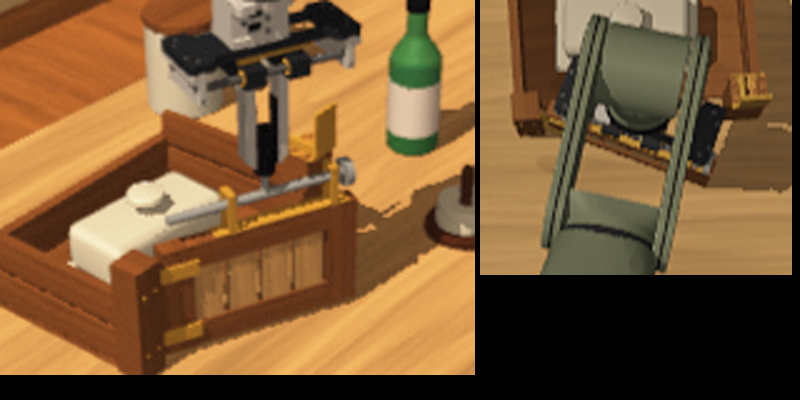

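The gate is open with the knob held. In the crop the rod runs from (168,218) to the collar (348,170). I check the angle from those ends.

```bash
python3 - <<'E'
from h import *
for (p,q,z) in [((168,218),(345,172),.1595),((160,243),(352,196),.130)]:
    a=onz("side",230+p[0]/2.5,170+p[1]/2.5,z); b=onz("side",230+q[0]/2.5,170+q[1]/2.5,z); d=a-b
    print(a,b,np.degrees(np.arctan2(-d[0],d[1])))
E
```

```text
[0.57159764 0.06037056 0.1595    ] [ 0.49425519 -0.11529154  0.1595    ] -23.763464357577
[0.57913483 0.06572113 0.13      ] [ 0.48936975 -0.12140627  0.13      ] -25.6270515856525
```

Call:
{"op": "play_rows", "data": {"targets": [[0.1,[0,0,0],0],[0.1,[0,0,0],0],[0.1,[0,0,0],0],[0.1,[0,0,0],0],[0.1,[0,0,0],0],[0.1,[0,0,0],0]]}}

```text
time_s: 13.07
tool_pos: [0.5326, -0.034, 0.2201]
ee_rot: [180.0, -0.0, -21.6]
contact_force: [1.0, -4.8, -3.0]
gripper_width: 0.225
gripper_force: 35.0
```

```bash
python3 -c "
from cell import order; print(order.close_job())"
```

```text
the job is handed in; nothing more can be done
None
```

The job is handed in: the coaster is on the post on top of the other one, the bolt is drawn about 42 mm or more (the stop is at 45), and the fingers are holding the gate by the knob at about 25° open, finished at 13 s.

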